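Break the lid stay, shut the gauge chest and lock it

TASK

Close up the gauge chest: its lid stands open on a locked folding stay, so first press the stay at its red knee knob until it folds, and do not force the lid while the stay is still locked. Then lower the lid gently until it is fully shut, and lock the chest with one firm, measured press on the blue key with the closed padlock. Leave the yellow key and the things lying round the chest alone.

Things in the scene. Friction and masses are not known exactly. Their poses are not given: they have to be found in the camera images.
- chest: grey gauge chest, fixed, 180 mm deep (x) by 200 mm wide (y), walls 6 mm, rim 62 mm above the worktop. Origin: centre of its underside, on the worktop. -x: its front, facing the robot; +x: hinge side; +y: its left end, with the folding stay inside; -y: its right end, where the two key units stand
- lid_hinge (a point): middle of the lid's hinge line, on the chest's far rim: chest frame (0.090, 0, 0.062). The hinge line runs along the chest's y axis
- lid_edge (a point): middle of the lid's free edge, on its outer face, 180 mm from the hinge line. The lid is 180 x 200 x 20 mm, 0.3 kg; its inner side lies in the hinge line's plane, its outer face 20 mm from it. Open, it stands upright, the outer face looking away from the robot; this edge is then 0.242 m above the worktop. Shut, it is over the chest's front, 82 mm up
- lid (a joint): lid angle: 0 as it starts (open, 89 degrees above shut), growing as it is lowered; 1.55 = fully shut, at its stop. Hinge and stay have friction and a damper: the broken lid stays about where it is left or sinks slowly; some 3 to 6 N near the edge moves it, most at first. While the stay is locked it cannot go down
- knee_knob (a point): centre of the red knee knob, a round bar 16 mm thick, 24 mm long, along the chest's y. Starts at chest frame (0.021, 0.074, 0.132), about 70 mm in front of the open lid. It is the end of the stay's lower arm, 126 mm from the foot pivot at chest frame (-0.075, y, 0.050), so it swings down and away from the robot round the foot. Press it that way from above; it takes about 3 to 5 N
- stay_knee (a joint): knee angle: 0 = locked over centre at its stop (the start), 0.17 = straight (knob about 5 mm lower), growing as the knee folds down. From 0.45 it counts as broken (knob some 18 mm lower than at the start). Pressed deeper (0.7, 28 mm lower) it draws the lid's top 15 mm towards the robot, so keep the gripper clear of the lid. 2.95 with the lid shut. It stays about where it is left
- lock_key: blue membrane key with a white closed padlock, 30 x 28 mm, on a black unit 52 x 44 x 48 mm at the chest's right end, one of two units side by side whose places change. Origin: centre of the key's underside; its flat top is 3 mm above the origin, 51.5 mm above the worktop. It gives only 1.5 mm under about 4 N and is then rigid. A press counts at 5 N or more kept for 0.2 s; 8 to 15 N is a good press, over 35 N damages it
- unlock_key: yellow membrane key with a white open padlock, same size and height, on the other unit; leave it alone (key centres 60 mm apart)
- marker: pen with white barrel and blue cap lying behind the chest, 130 mm long, loose; leave it alone
- loupe: black eye loupe, 34 mm wide and 30 mm high, in front of the chest's right end, loose; leave it alone
- flange: turned grey metal flange, 57 mm wide and 24 mm high, to the right of the key units, loose; leave it alone
Things that resemble listed ones, but are neither listed nor needed, are in the scene too. What is shaped like the part that bears lock_key but pink is not meant.

How it is judged:
By the outcome, as a careful person would: the job done as asked, in the order asked, and still so for the second after the job is handed in, with the robot touching nothing.
It also fails if it takes over 58 s, if anything falls off the work surface, if the arm or the gripper's body presses on something with over 40 N, if the wrist force passes 120 N, or if a joint passes its speed limit or range.

ROBOT

A 6-joint arm with a two-finger parallel gripper is mounted at the origin on a cart in front of the work surface, level with it; the furniture and walls round the work are solid. World frame = base frame: x ahead of the robot, y to its left, z up, the work surface at z = 0. Lengths are in mm, angles in rad, forces in N, time in s.
With the tool pointing down it reaches from about 300 to 775 mm from the base axis. Payload 14.6 kg.
Tool frame: the origin (TCP) lies on the centre line of the jaws, within the pads' length; the fingertips stand 19 mm ahead of it and the grasp point (between the pads) is the TCP (bot.tip_reach is the distance from the TCP to the fingertips, in mm); y points along the fingers, x is the direction in which the jaws open and shut, and the axes are right-handed (so a half turn about y gives the same grasp; the last joint's range is limited). The gripper opens to 85 mm and grips with 20 to 120 N. Pads are 22 mm wide; open, the fingers measure 114 mm over their backs; the gripper's body (76 mm by 85 mm) begins 54 mm behind the grasp point. The pads swing forward as they close: fully open they stand 13 mm farther back than shut.
Start: joints at [-1.251, 0.3, 1.521, -0, 1.321, -0.067], TCP at [207.467, -509.359, 223.381] pointing down, gripper open.
Joint ranges: [-3.03, 3.03], [-0.79, 2.21], [0.23, 2.52], [-1.04, 4.18], [0, 3.07], [-2.55, 2.55]. Speed limits (rad/s): [2.22, 2.22, 2.57, 3.14, 3.14, 3.14].

INTERFACE

Orientations are given as a unit quaternion [w, x, y, z].
In Python, from rig import bot gives the robot as it stands. Calls block until the motion is done:
- bot.move_to(position, orientation): joint-space move of the TCP to a pose.
- bot.servo_line(position, attitude=None, speed=150, until_force=None): straight line of the TCP; attitude=None keeps the orientation; speed is the mean speed in mm/s. With until_force (N) it stops when the force on the tool has changed by that much, and returns True; else False.
- bot.move_joints(angles): joint-space move.
- bot.move_gripper(opening, grip_force=None): finger opening in mm; grip_force is the grip in N (None keeps the last); returns when the fingers have stopped.
- bot.dwell(seconds).
- bot.ik(position, orientation): joint angles nearest the present ones, or None.
- bot.read_state(): the state.
- bot.read_camera(name): name is "scene" or "top" or "wrist"; returns a dict with "image" (420x560x3 uint8, blue, green, red), "depth" (420x560 float32, mm along the optical axis (not along the pixel's ray), 0 where there is no reading), "fovy" (degrees; the focal length in pixels is half the picture's height over the tangent of half this angle, whatever the lens; pixels are square), "cx", "cy" (the principal point, pixels), "k1" (the pictures are not rectified: a ray, as slopes to the right and down, at radius r is drawn at 1 + k1 r^2 times it, then the intrinsics apply), "eye" and "attitude" of the camera in the world; the wrist camera has in their place "mount" (4x4, takes a point from camera to tool coordinates, whose origin is the TCP and whose axes are the tool frame's). Camera axes: x right, y down, z forward; pixel columns grow to the right and rows downward; lengths in mm; the calibration is good to about 2 mm. A picture is of the moment at which its call begins: read the wrist's pose just before it.
A pose or a line that the arm cannot do raises bot.MotionError and nothing moves.
- bot.finish_job(): hands the job in, once; it reports no verdict.
The state is a dict: "clock": time; "joint_positions": joint angles; "qvel": joint speeds; "effort": joint torques, N m; "ee_pos": TCP position; "tool_rot": TCP orientation; "ft_force": force on the tool from outside, world axes, zero at the start; "moment": the same for the moment, N m; "grip_width": finger opening in mm.
Only numpy, scipy, OpenCV 4.12 (cv2) and the standard library are available. Lean on these libraries where they do the work, as an engineer would, in place of code of your own. Each camera call takes 0.05 s, during which the arm holds its last target.

## Working session

There is one attempt and no reset: what is moved stays moved. The work goes in short steps, each a Python script; the robot and the scene stay as the last script left them, time stands still between calls to the robot, and variables do not carry over. Pictures are saved under pics/ and viewed, and the job is handed in when it is done.

```bash
ls; mkdir -p pics; python3 - <<'E'
from rig import bot
import cv2,numpy as np,pickle
d={}
for n in("scene","top"):
    c=bot.read_camera(n); d[n]=c
    cv2.imwrite(f"pics/{n}0.png",c["image"])
    print(n,{k:v for k,v in c.items() if k not in("image","depth")}, (c["depth"]>0).mean())
pickle.dump(d,open("cams0.pkl","wb"))
s=bot.read_state();print(s)
E
```

```text
pics
scene {'fovy': 47.48726038726321, 'cx': 275.29057108623874, 'cy': 201.3611890661188, 'k1': -0.16384534826097452, 'eye': array([ 98.98997845, 562.02639214, 897.39236428]), 'attitude': array([ 0.1102982 , -0.21862412,  0.88064249, -0.40559414])} 0.9957738095238096
top {'fovy': 57.62944398479096, 'cx': 278.1570302474604, 'cy': 213.77586709645468, 'k1': -0.026085470734202844, 'eye': array([ 462.15803458, -204.27311342, 1020.18830115]), 'attitude': array([-0.01631931,  0.71309812, -0.70062713,  0.01861097])} 0.9963180272108844
{'clock': 0.1, 'joint_positions': array([-1.25059044e+00,  3.00420131e-01,  1.52151122e+00,  1.34676969e-05,
        1.32072578e+00, -6.65939040e-02]), 'qvel': array([ 1.74881677e-04, -1.39790441e-03, -9.50744588e-04,  6.66611301e-05,
        1.11629917e-03, -2.28457420e-03]), 'effort': array([ 1.60778720e-03, -5.44376493e+01, -3.62370229e+01, -7.62738114e-05,
        3.05574024e-03,  1.59007288e-05]), 'ee_pos': array([ 207.40845333, -509.15524025,  222.8788386 ]), 'tool_rot': array([ 0.58700972, -0.58654177,  0.39487572, -0.39428608]), 'ft_force': array([-0.41829617, -0.6809863 , -0.03664927]), 'moment': array([-0.00109996, -0.01405289, -0.04718461]), 'grip_width': 85.4013452486471}
```

View pics/scene0.png

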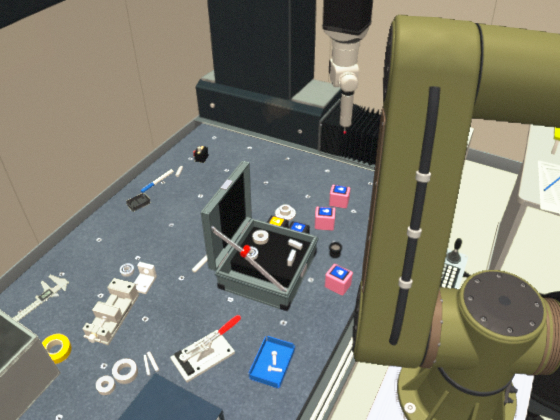

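View pics/top0.png

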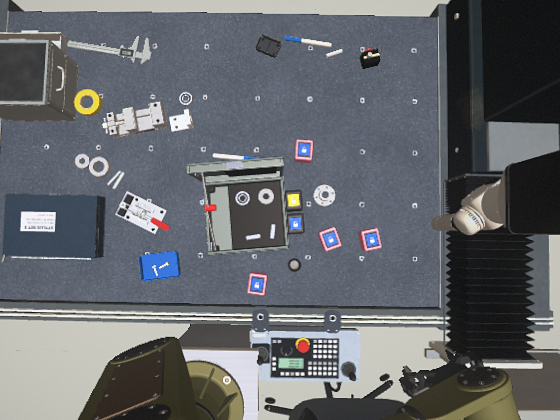

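```bash
cat > h.py <<'E'
import numpy as np,cv2,pickle
from scipy.spatial.transform import Rotation as R
def rot(q): return R.from_quat(q,scalar_first=True)
def K(c):
    f=210/np.tan(np.radians(c["fovy"])/2); return np.array([[f,0,c["cx"]],[0,f,c["cy"]],[0,0,1.]])
def slopes(c,uv):
    return cv2.undistortPoints(np.array(uv,float).reshape(-1,1,2),K(c),np.array([c["k1"],0,0,0.]))[:,0]
def pose(c,st=None):
    if "eye" in c: return rot(c["attitude"]).as_matrix(),c["eye"]
    Rt=rot(st["tool_rot"]).as_matrix(); m=c["mount"]
    return Rt@m[:3,:3],Rt@m[:3,3]+st["ee_pos"]
def plane(c,uv,z,st=None):
    s=slopes(c,uv);Rm,e=pose(c,st);d=np.c_[s,np.ones(len(s))]@Rm.T
    return e+d*((z-e[2])/d[:,2])[:,None]
def deproj(c,uv,st=None):
    uv=np.array(uv,float).reshape(-1,2);s=slopes(c,uv);Rm,e=pose(c,st)
    z=np.array([c["depth"][int(round(v)),int(round(u))] for u,v in uv])
    return e+(np.c_[s,np.ones(len(s))]*z[:,None])@Rm.T
def cloud(c,st=None):
    v,u=np.mgrid[0:420,0:560];uv=np.c_[u.ravel(),v.ravel()]
    return deproj(c,uv,st).reshape(420,560,3)
def proj(c,P,st=None):
    Rm,e=pose(c,st);p=(np.atleast_2d(P)-e)@Rm
    return cv2.projectPoints(p,np.zeros(3),np.zeros(3),K(c),np.array([c["k1"],0,0,0.]))[0][:,0]
E
python3 - <<'E'
from h import *
d=pickle.load(open("cams0.pkl","rb"))
t=d["top"];s=d["scene"]
cv2.imwrite("pics/topcrop.png",cv2.resize(t["image"][140:300,170:400],None,fx=3.4,fy=3.4,interpolation=cv2.INTER_CUBIC))
cv2.imwrite("pics/scenecrop.png",cv2.resize(s["image"][155:315,180:370],None,fx=3.7,fy=3.7,interpolation=cv2.INTER_CUBIC))
for n,c in d.items():
    hsv=cv2.cvtColor(c["image"],cv2.COLOR_BGR2HSV);C=cloud(c)
    for name,lo,hi in(("red",(0,170,120),(6,255,255)),("red2",(174,170,120),(180,255,255)),("blue",(105,150,60),(128,255,255)),("yellow",(20,150,100),(35,255,255))):
        m=cv2.inRange(hsv,lo,hi)
        k,l,st,ce=cv2.connectedComponentsWithStats(m)
        for i in range(1,k):
            if st[i,4]>15: print(n,name,ce[i].round(1),st[i].tolist(),np.median(C[l==i],0).round(1))
E
```

```text
scene red [244.7 250.5] [240, 245, 10, 12, 71] [517. -43. 136.]
scene red [229.2 324.3] [219, 316, 21, 18, 142] [476.8  95.2  59.1]
scene blue [147.  187.2] [141, 183, 13, 9, 44] [ 988.  -231.3    9.7]
scene blue [339.5 189.2] [334, 186, 12, 7, 48] [ 451.4 -438.8   50.4]
scene blue [324.7 211.2] [319, 208, 12, 7, 57] [ 449.5 -333.8   49.5]
scene blue [297.6 226.6] [291, 222, 14, 10, 70] [ 487.1 -247.7   50.4]
scene blue [338.6 272.2] [331, 267, 16, 12, 88] [ 333.  -150.8   51. ]
scene blue [271.  362.9] [249, 336, 46, 52, 1145] [370.5 111.6   3. ]
scene yellow [556.8 133.4] [554, 127, 6, 13, 66] [ -139.2 -1220.2   -18.5]
scene yellow [276.  220.8] [269, 216, 15, 10, 81] [ 546.6 -241.9   49.9]
scene yellow [ 58.9 347.4] [42, 334, 29, 30, 395] [785.4 310.   16.8]
top red [210.6 207.7] [205, 205, 11, 6, 53] [516.4 -50.8 139.4]
top red [160. 224.] [151, 218, 19, 12, 94] [478.5  89.3  62.4]
top red [303.1 346.8] [298, 341, 11, 12, 94] [ 162.4 -278.7    0.9]
top blue [292.5  38.8] [285, 36, 16, 7, 68] [ 988.8 -237.7   12.4]
top blue [303.9 148.6] [299, 143, 11, 12, 86] [ 679.8 -270.5   52.2]
top blue [249.3 157.3] [244, 156, 14, 3, 24] [ 661.4 -126.9   13.5]
top blue [294.8 223.1] [290, 218, 11, 12, 80] [ 487.4 -248.9   52. ]
top blue [330.1 238.5] [324, 232, 14, 14, 87] [ 450.8 -339.4   52.1]
top blue [371.4 239. ] [366, 233, 12, 13, 95] [ 450.4 -443.6   52. ]
top blue [158.8 265.4] [138, 251, 42, 30, 945] [370.1 107.1   2.9]
top blue [256.8 283.8] [251, 278, 12, 13, 98] [ 334.4 -157.1   52.3]
top yellow [ 88.5 102.7] [74, 89, 28, 27, 383] [799.7 304.   17.9]
top yellow [293.2 199.7] [288, 194, 11, 12, 84] [ 548.2 -245.4   51.8]
top yellow [301.3 340.9] [295, 338, 15, 10, 48] [ 172.6 -273.5  -24.8]
```

View pics/topcrop.png

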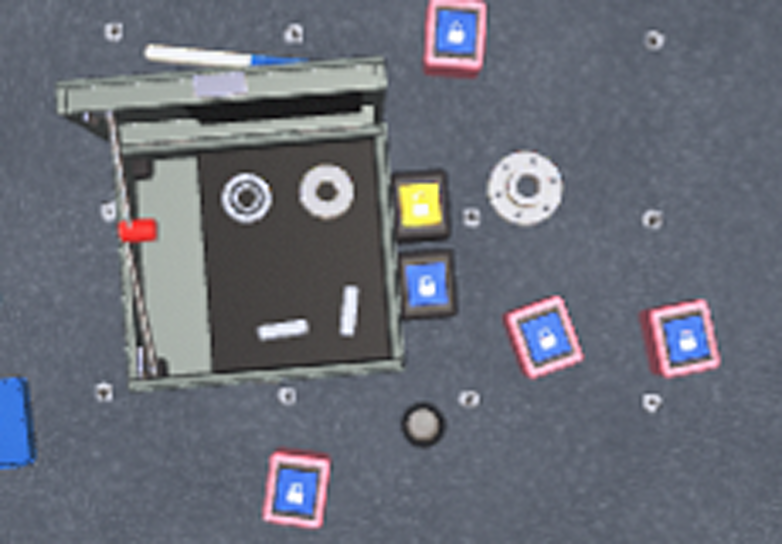

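View pics/scenecrop.png

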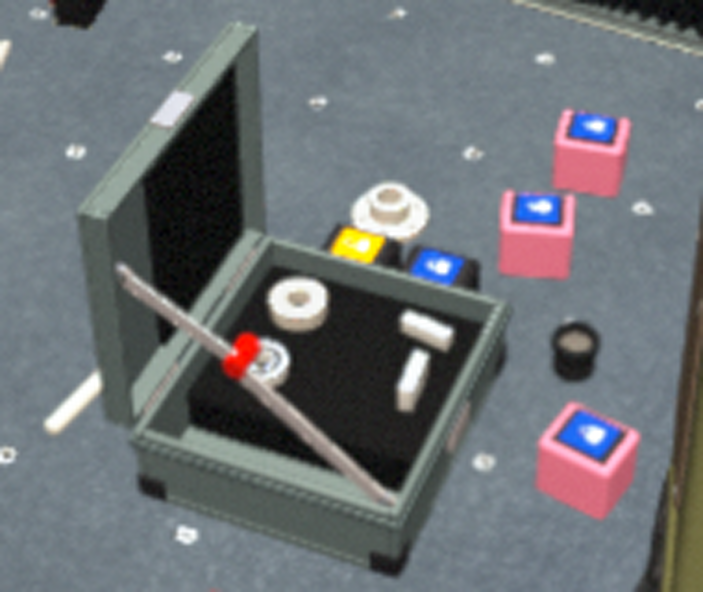

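```bash
python3 - <<'E'
from h import *
d=pickle.load(open("cams0.pkl","rb"))
for n in d:
    c=d[n];C=cloud(c)
    m=(abs(C[...,2]-62)<4)&(C[...,0]>380)&(C[...,0]<680)&(C[...,1]>-235)&(C[...,1]<20)
    m=cv2.morphologyEx(m.astype(np.uint8),cv2.MORPH_OPEN,np.ones((1,1)))
    p=C[m>0][:,:2].astype(np.float32)
    r=cv2.minAreaRect(p);print(n,len(p),r);print(cv2.boxPoints(r).round(1))
    hsv=cv2.cvtColor(c["image"],cv2.COLOR_BGR2HSV)
    for name,lo,hi in(("red",(0,170,120),(6,255,255)),("b",(105,150,60),(128,255,255)),("y",(20,150,100),(35,255,255))):
        q=C[(cv2.inRange(hsv,lo,hi)>0)&(abs(C[...,0]-520)<60)&(C[...,1]>-260)&(C[...,1]<0)]
        print(name,len(q),q.mean(0).round(1),q.min(0).round(1),q.max(0).round(1))
t=d["top"]
print(plane(t,[(208.8,253.2),(288.2,246.5),(283.2,176.8)],62))
# lid top edge
C=cloud(t);m=(C[...,2]>225)&(C[...,0]>450)&(C[...,1]>-250)&(C[...,1]<50)
q=C[m];print(len(q),q.mean(0),cv2.minAreaRect(q[:,:2].astype(np.float32)),cv2.boxPoints(cv2.minAreaRect(q[:,:2].astype(np.float32))))
E
```

```text
scene 832 ((510.3944396972656, -119.78945922851562), (201.10719299316406, 206.63125610351562), 5.334622859954834)
[[ 400.7  -26.3]
 [ 419.9 -232. ]
 [ 620.1 -213.3]
 [ 600.9   -7.6]]
red 70 [522.5 -51.9 126.2] [ 509.8 -140.9   38.4] [579.5 -32.3 141.7]
b 59 [ 486.6 -246.2   50.4] [ 470.2 -259.2   43.7] [ 504.3 -234.4   54.2]
y 79 [ 547.1 -242.6   49.9] [ 529.3 -259.2   44.9] [ 566.3 -220.1   58.5]
top 819 ((510.81475830078125, -123.93557739257812), (196.3972625732422, 205.00869750976562), 5.049896240234375)
[[ 404.   -30.5]
 [ 422.  -234.7]
 [ 617.7 -217.4]
 [ 599.6  -13.2]]
red 53 [517.1 -50.2 138.9] [511.5 -60.6 133.5] [523.5 -37.1 144.9]
b 67 [ 486.7 -244.8   95.4] [ 462.2 -258.    47.4] [ 500.2 -204.3 1020.2]
y 84 [ 546.6 -244.6   51.8] [ 532.8 -257.1   48. ] [ 561.3 -231.1   56.5]
[[ 407.76166686  -35.22942514   62.        ]
 [ 428.0042515  -233.53843598   62.        ]
 [ 603.28221671 -218.05812933   62.        ]]
1836 [ 535.31742849 -157.35051246  609.5277757 ] ((548.4888916015625, -111.19108581542969), (198.71495056152344, 158.05540466308594), 85.65326690673828) [[ 462.158   -204.2731 ]
 [ 619.7588  -216.25244]
 [ 634.8198   -18.10907]
 [ 477.219     -6.12973]]
```

```bash
python3 - <<'E'
from h import *
d=pickle.load(open("cams0.pkl","rb"))
t=d["top"];s=d["scene"]
def tri(a,b):
    A=[];B=[]
    out=[]
    for c,uv in((t,a),(s,b)):
        Rm,e=pose(c);dd=Rm@np.r_[slopes(c,[uv])[0],1];dd/=np.linalg.norm(dd)
        P=np.eye(3)-np.outer(dd,dd);A.append(P);B.append(P@e)
    x=np.linalg.solve(sum(A),sum(B));return x,[np.linalg.norm(P@x-b) for P,b in zip(A,B)]
print("knob",tri((210.6,207.7),(244.7,250.5)),plane(t,[(210.6,207.7)],136),plane(s,[(244.7,250.5)],134))
print("blue",tri((294.8,223.1),(297.6,226.6)),plane(t,[(294.8,223.1)],51.5),plane(s,[(297.6,226.6)],51.5))
print("yel",tri((293.2,199.7),(276,220.8)),plane(t,[(293.2,199.7)],51.5),plane(s,[(276,220.8)],51.5))
C=cloud(t);m=(C[...,2]>228)&(C[...,2]<260)&(C[...,0]>450)&(C[...,1]>-250)&(C[...,1]<50)
q=C[m];print(len(q),q.mean(0));print(cv2.boxPoints(cv2.minAreaRect(q[:,:2].astype(np.float32))))
# scene rim corners: crop px /3.7
sc=lambda x,y:(180+x/3.7,155+y/3.7)
for p in((510,305),(402,520),(135,440)): print(plane(s,[sc(*p)],62))
E
python3 - <<'E'
import cv2,pickle
d=pickle.load(open("cams0.pkl","rb"))
cv2.imwrite("pics/keycrop.png",cv2.resize(d["top"]["image"][185:240,270:320],None,fx=10,fy=10,interpolation=cv2.INTER_CUBIC))
E
```

```text
knob (array([518.64147851, -48.26405339, 130.92906364]), [np.float64(1.2170348035762657), np.float64(1.2170348035759457)]) [[517.2372854  -49.71948019 136.        ]] [[518.12242358 -45.40837783 134.        ]]
blue (array([ 487.30700891, -249.72354957,   48.78949059]), [np.float64(0.109169416814884), np.float64(0.10916941681498675)]) [[ 487.13848442 -249.64340574   51.5       ]] [[ 486.16515324 -247.0844106    51.5       ]]
yel (array([ 547.45422962, -244.54942286,   48.0095087 ]), [np.float64(0.5744484461021023), np.float64(0.5744484461019649)]) [[ 546.6311716  -244.65325975   51.5       ]] [[ 546.14300628 -241.01772827   51.5       ]]
969 [ 600.65039051 -115.55478749  242.91399446]
[[ 581.6716    -16.201618]
 [ 600.42267  -215.66296 ]
 [ 621.148    -213.7146  ]
 [ 602.3969    -14.25325 ]]
[[ 419.24298033 -224.8895699    62.        ]]
[[400.40080958 -29.27923855  62.        ]]
[[576.93253509  -7.89495381  62.        ]]
```

View pics/keycrop.png

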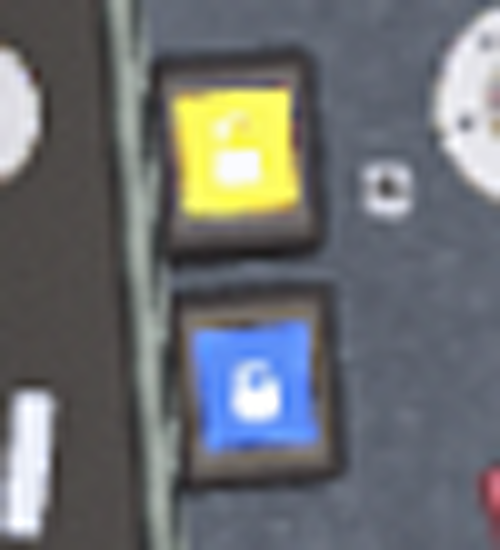

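```bash
cat >> h.py <<'E'
TH=np.radians(5.2);CX=np.array([np.cos(TH),np.sin(TH),0]);CY=np.array([-np.sin(TH),np.cos(TH),0]);CZ=np.array([0,0,1.])
O=np.array([504.,-124.5,0])
def W(p): return O+p[0]*CX+p[1]*CY+p[2]*CZ
def ori(tilt,sgn=1):
    """approach a = tilt (deg) from down toward chest +x; jaws along chest y*sgn"""
    t=np.radians(tilt);a=np.sin(t)*CX-np.cos(t)*CZ;x=sgn*CY
    return R.from_matrix(np.c_[x,a,np.cross(x,a)]).as_quat(scalar_first=True),a
E
python3 - <<'E'
from h import *
from rig import bot
st=bot.read_state();print(rot(st["tool_rot"]).as_matrix().round(2),bot.tip_reach)
k=W((21,74,132))
for name,P,tl in(("knob0",k,40),("knob0",k,30),("knob0",k,0),("lid",W((115,0,215)),-15),("lid",W((115,0,320)),-15),("lid",W((115,0,215)),-5),("lidend",W((-65,0,82)),-15),("key",np.array([487,-249,51.5]),0)):
  for s in(1,-1):
    q,a=ori(tl,s);r=bot.ik(P-27*a,q);print(name,tl,s,None if r is None else r.round(2))
E
```

```text
[[ 0.38 -0.    0.93]
 [-0.93  0.    0.38]
 [-0.   -1.    0.  ]] 19.0
knob0 40 1 None
knob0 40 -1 [-0.3   0.02  2.19  0.75  0.36  0.55]
knob0 30 1 [-0.26  0.06  2.07  0.34  0.54 -2.16]
knob0 30 -1 [-0.26  0.06  2.07  0.34  0.54  0.98]
knob0 0 1 [-0.16  0.3   1.68 -0.    1.16 -1.83]
knob0 0 -1 [-0.16  0.3   1.68 -0.    1.16  1.32]
lid -15 1 [-0.21  0.64  1.   -0.08  1.74 -1.87]
lid -15 -1 [-0.21  0.64  1.   -0.08  1.74  1.27]
lid -15 1 [-0.21  0.63  0.79 -0.08  1.97 -1.89]
lid -15 -1 [-0.21  0.63  0.79 -0.08  1.97  1.25]
lid -5 1 [-0.23  0.52  1.17 -0.03  1.53 -1.89]
lid -5 -1 [-0.23  0.52  1.17 -0.03  1.53  1.25]
lidend -15 1 [-0.31  0.39  1.72 -0.1   1.28 -1.93]
lidend -15 -1 [-0.31  0.39  1.72 -0.1   1.28  1.21]
key 0 1 [-0.54  0.46  1.67 -0.    1.02 -2.2 ]
key 0 -1 [-0.54  0.46  1.67 -0.    1.02  0.94]
```

```bash
python3 - <<'E'
from h import *
from rig import bot
bot.move_gripper(0)
k=W((21,74,132));q,a=ori(25,-1)
bot.move_to(k-(27+90)*a,q)
st=bot.read_state();c=bot.read_camera("wrist")
pickle.dump((st,c),open("w1.pkl","wb"));cv2.imwrite("pics/w1.png",c["image"])
print(st["clock"],st["ee_pos"],st["ft_force"],bot.tip_reach,st["grip_width"])
print(c["mount"].round(2),proj(c,[k,W((21,62,132)),W((21,86,132))],st))
hsv=cv2.cvtColor(c["image"],cv2.COLOR_BGR2HSV);C=cloud(c,st)
m=cv2.inRange(hsv,(0,170,80),(6,255,255));n,l,s,ce=cv2.connectedComponentsWithStats(m)
for i in range(1,n):
    if s[i,4]>60: print(ce[i],s[i],np.median(C[l==i],0).round(1))
E
```

```text
2.75 [469.06219339 -53.92172543 238.05465591] [-0.34357752  0.3727979   0.36687398] 19.0 -0.4090705264593967
[[   1.      0.      0.     -0.44]
 [  -0.     -0.29    0.96 -151.03]
 [   0.     -0.96   -0.29   72.07]
 [   0.      0.      0.      1.  ]] [[280.91987358 196.41920772]
 [296.54368401 196.42374502]
 [265.29473242 196.41717888]]
[277.76635514 199.55327103] [263 190  31  20 535] [513.8 -46.9 138.4]
[133.23512748 239.49291785] [111 222  45  35 706] [475.9  89.6  60.5]
```

View pics/w1.png

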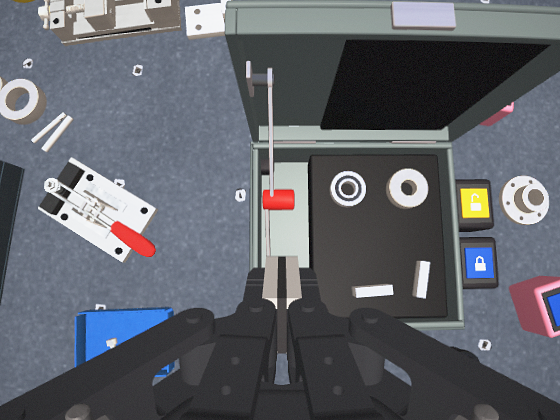

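```bash
python3 - <<'E'
from h import *
from rig import bot
q,a=ori(25,-1)
def kn(th,y=75.5): t=np.radians(th);return W((-75+126*np.cos(t),y,50+126*np.sin(t)))
k=kn(40.5)
bot.servo_line(k-(27+12)*a,speed=90)
bot.dwell(.1);print(bot.read_state()["ft_force"].round(2))
r=bot.servo_line(k-(27-4)*a,speed=20,until_force=2)
st=bot.read_state();print(r,((k-st["ee_pos"])@a).round(1),st["ft_force"].round(2))
for th in(37,34,31,28,26.5):
    bot.servo_line(kn(th)-27*a,speed=30)
    st=bot.read_state();print(th,st["ee_pos"].round(1),st["ft_force"].round(2),round(st["clock"],2))
E
```

```text
[-0.54  0.81 -0.73]
False 23.1 [-0.09  0.9   0.35]
37 [511.4 -48.  150.2] [-0.17  0.03 -0.03] 5.15
34 [515.1 -47.6 144.7] [-0.02  0.69  0.25] 5.52
31 [518.6 -47.3 139.1] [0.21 0.26 0.19] 5.88
28 [521.8 -47.  133.4] [1.25 0.34 0.31] 6.25
26.5 [523.3 -46.9 130.5] [-0.49 -1.07 -0.34] 6.51
```

```bash
python3 - <<'E'
from h import *
from rig import bot
st=bot.read_state();c=bot.read_camera("wrist");s=bot.read_camera("scene");t=bot.read_camera("top")
pickle.dump((st,c,s,t),open("w2.pkl","wb"));
im=np.hstack([cv2.resize(c["image"][130:330,180:400],(440,400)),cv2.resize(s["image"][210:290,200:270],(350,400),interpolation=cv2.INTER_CUBIC)])
cv2.imwrite("pics/w2.png",im)
q,a=ori(25,-1);tip=st["ee_pos"]+19*a;print(tip,proj(s,tip),proj(t,tip),proj(c,tip,st))
hsv=cv2.cvtColor(s["image"],cv2.COLOR_BGR2HSV);C=cloud(s)
m=cv2.inRange(hsv,(0,170,80),(6,255,255));n,l,S,ce=cv2.connectedComponentsWithStats(m)
for i in range(1,n):
    if S[i,4]>20: print(ce[i],S[i],np.median(C[l==i],0).round(1))
E
```

```text
[531.34487866 -46.16494467 113.27354008] [[240.40415111 254.69845916]] [[210.9162187  202.38758055]] [[281.96848208 246.42260277]]
[242.18918919 253.97297297] [239 251   8   7  37] [519.2 -35.4 132.1]
[229.17985612 324.38129496] [219 316  21  18 139] [476.7  95.5  59. ]
```

View pics/w2.png

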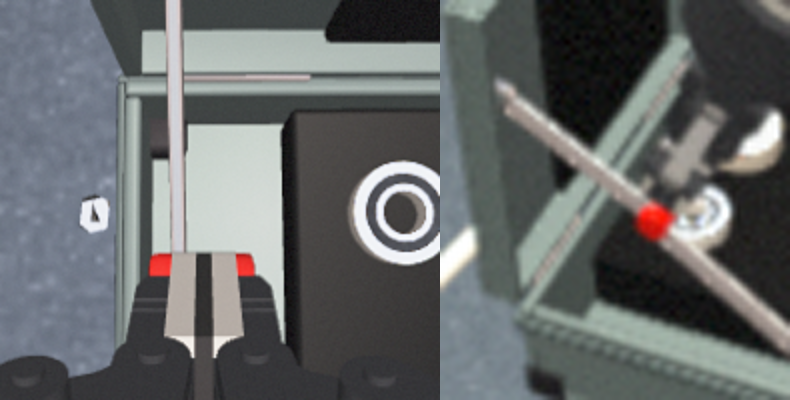

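```bash
python3 - <<'E'
from h import *
st,c,s,t=pickle.load(open("w2.pkl","rb"))
def kn(th,y=75.5): t=np.radians(th);return W((-75+126*np.cos(t),y,50+126*np.sin(t)))
for th in(40.5,38,34,30,27): print(th,proj(s,kn(th)).round(1),proj(t,kn(th)).round(1),proj(c,kn(th),st).round(1))
hsv=cv2.cvtColor(t["image"],cv2.COLOR_BGR2HSV);m=cv2.inRange(hsv,(0,150,60),(8,255,255))
n,l,S,ce=cv2.connectedComponentsWithStats(m)
for i in range(1,n):
    if S[i,4]>5: print(ce[i],S[i])
im=np.hstack([cv2.resize(s["image"][150:310,170:330],(400,400),interpolation=cv2.INTER_CUBIC),cv2.resize(pickle.load(open("cams0.pkl","rb"))["scene"]["image"][150:310,170:330],(400,400),interpolation=cv2.INTER_CUBIC)])
cv2.imwrite("pics/w3.png",im)
E
```

```text
40.5 [[245.3 250.6]] [[209.9 207.5]] [[282.1 274.9]]
38 [[244.  251.5]] [[210.2 206.2]] [[282.1 267. ]]
34 [[242.1 253.1]] [[210.5 204.2]] [[282.1 255.9]]
30 [[240.5 254.8]] [[211.  202.5]] [[282.  246.9]]
27 [[239.4 256.2]] [[211.3 201.4]] [[282.  241.2]]
[368.          49.77777778] [365  49   6   3   9]
[158.87640449 223.46067416] [151 218  18  12  89]
[303.11578947 346.77894737] [298 341  12  12  95]
```

View pics/w3.png

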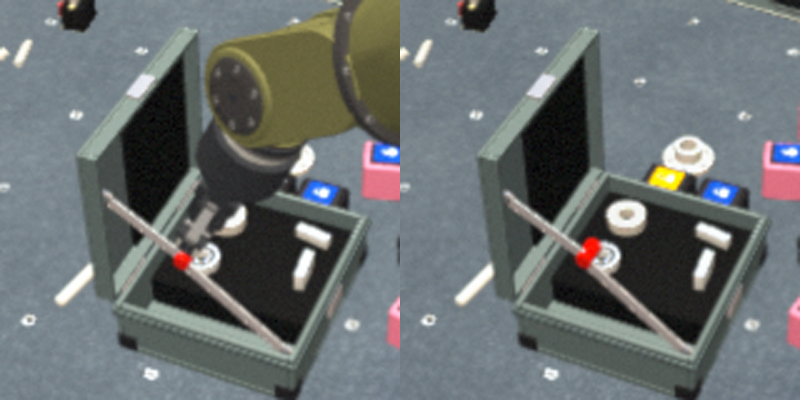

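```bash
python3 - <<'E'
from h import *
st,c,s,t=pickle.load(open("w2.pkl","rb"))
D=c["depth"]
q,a=ori(25,-1)
C=cloud(c,st);Rt=rot(st["tool_rot"]).as_matrix()
L=(C-st["ee_pos"])@Rt
for u in (258,262,268,276,282,290,300,304):
  print(u,[(v,D[v,u].round(0),L[v,u].round(0).tolist(),C[v,u].round(0).tolist()) for v in (250,256,260,264,275)])
E
```

```text
258 [(250, np.float32(290.0), [-19.0, 117.0, -45.0], [531.0, -27.0, 6.0]), (256, np.float32(166.0), [-11.0, 1.0, 3.0], [525.0, -36.0, 130.0]), (260, np.float32(161.0), [-11.0, -3.0, 3.0], [524.0, -36.0, 135.0]), (264, np.float32(162.0), [-11.0, -3.0, 1.0], [522.0, -36.0, 134.0]), (275, np.float32(143.0), [-10.0, -21.0, 5.0], [518.0, -38.0, 152.0])]
262 [(250, np.float32(290.0), [-16.0, 116.0, -44.0], [531.0, -30.0, 6.0]), (256, np.float32(166.0), [-9.0, 2.0, 3.0], [526.0, -37.0, 130.0]), (260, np.float32(162.0), [-9.0, -2.0, 2.0], [524.0, -38.0, 134.0]), (264, np.float32(161.0), [-9.0, -5.0, 2.0], [522.0, -38.0, 135.0]), (275, np.float32(143.0), [-8.0, -22.0, 5.0], [518.0, -39.0, 153.0])]
268 [(250, np.float32(155.0), [-6.0, -8.0, 10.0], [528.0, -40.0, 142.0]), (256, np.float32(151.0), [-6.0, -13.0, 9.0], [526.0, -41.0, 146.0]), (260, np.float32(147.0), [-6.0, -17.0, 9.0], [524.0, -41.0, 149.0]), (264, np.float32(143.0), [-6.0, -21.0, 9.0], [523.0, -41.0, 153.0]), (275, np.float32(134.0), [-5.0, -30.0, 9.0], [519.0, -42.0, 162.0])]
276 [(250, np.float32(289.0), [-5.0, 116.0, -44.0], 
[... 981 characters left out ...]
0.0, 161.0])]
300 [(250, np.float32(290.0), [15.0, 117.0, -44.0], [534.0, -61.0, 6.0]), (256, np.float32(166.0), [8.0, 1.0, 3.0], [527.0, -55.0, 131.0]), (260, np.float32(163.0), [8.0, -2.0, 2.0], [525.0, -55.0, 133.0]), (264, np.float32(161.0), [8.0, -4.0, 1.0], [524.0, -55.0, 135.0]), (275, np.float32(143.0), [7.0, -22.0, 5.0], [519.0, -54.0, 152.0])]
304 [(250, np.float32(289.0), [18.0, 116.0, -44.0], [534.0, -64.0, 7.0]), (256, np.float32(168.0), [10.0, 3.0, 2.0], [527.0, -57.0, 129.0]), (260, np.float32(163.0), [10.0, -2.0, 2.0], [525.0, -57.0, 133.0]), (264, np.float32(160.0), [10.0, -5.0, 2.0], [524.0, -57.0, 136.0]), (275, np.float32(143.0), [9.0, -22.0, 5.0], [520.0, -56.0, 153.0])]
```

```bash
python3 - <<'E'
from h import *
from rig import bot
q,a=ori(25,-1)
st=bot.read_state();p=st["ee_pos"];f0=st["ft_force"]
print(rot(st["tool_rot"]).as_matrix()[:,1].round(3),a.round(3))
r=bot.servo_line(p+16*a,speed=15,until_force=2.5)
st=bot.read_state();print(r,(st["ee_pos"]-p)@a,st["ee_pos"].round(1),st["ft_force"].round(2),st["grip_width"],st["clock"])
st=bot.read_state();c=bot.read_camera("wrist");pickle.dump((st,c),open("w4.pkl","wb"));cv2.imwrite("pics/w4.png",cv2.resize(c["image"][150:330,180:380],None,fx=3,fy=3))
E
```

```text
[ 0.42   0.038 -0.907] [ 0.421  0.038 -0.906]
True 0.5118466174984784 [523.6 -46.9 130.1] [0.11 0.29 2.97] 0.220175001579164 6.9417
```

View pics/w4.png

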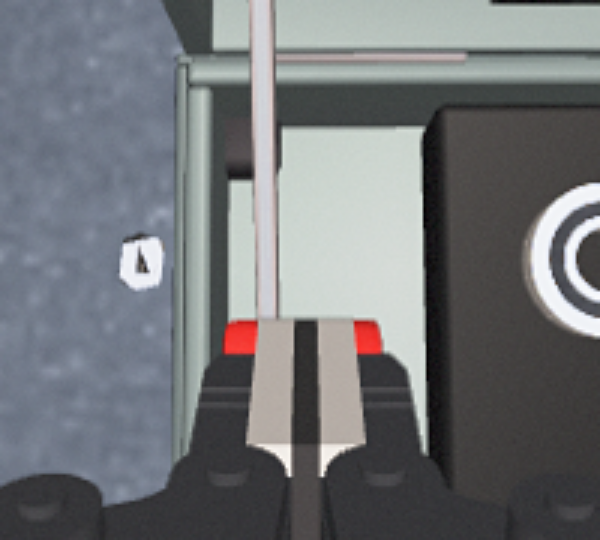

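```bash
python3 - <<'E'
from h import *
from rig import bot
q,a=ori(25,-1)
def kn(th,y=75.5): t=np.radians(th);return W((-75+126*np.cos(t),y,50+126*np.sin(t)))
p=bot.read_state()["ee_pos"]
for th in(39,37,35,33):
    bot.servo_line(p+kn(th)-kn(40.5),speed=25)
    st=bot.read_state();print(th,st["ee_pos"].round(1),st["ft_force"].round(2),round(st["clock"],2))
st=bot.read_state();c=bot.read_camera("wrist");pickle.dump((p,st,c),open("w5.pkl","wb"));cv2.imwrite("pics/w5.png",cv2.resize(c["image"][150:330,180:380],None,fx=3,fy=3))
E
```

```text
39 [525.6 -46.7 127.2] [0.69 0.95 0.18] 7.28
37 [528.2 -46.4 123.7] [-1.36  0.03 -0.64] 7.6
35 [530.8 -46.2 120.2] [-3.02  0.69 -0.41] 7.92
33 [533.  -45.9 116.4] [-5.47 -0.49  1.32] 8.25
```

View pics/w5.png

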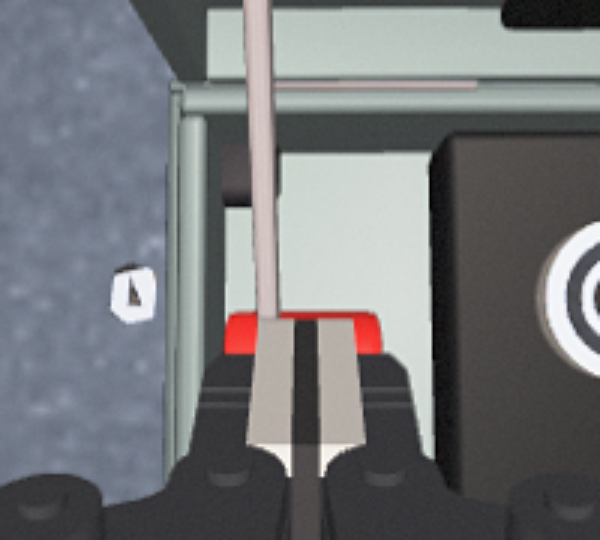

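```bash
python3 - <<'E'
from h import *
from rig import bot
s=bot.read_camera("scene");st=bot.read_state();pickle.dump((st,s),open("w6.pkl","wb"))
s0=pickle.load(open("cams0.pkl","rb"))["scene"]
f=lambda c:cv2.resize(c["image"][215:290,205:275],(400,428),interpolation=cv2.INTER_CUBIC)
cv2.imwrite("pics/w6.png",np.hstack([f(s),f(s0)]));print(st["ft_force"],st["ee_pos"])
E
```

```text
[-4.25577225 -0.72681368  0.30890968] [533.10521304 -45.91962357 116.57732329]
```

View pics/w6.png

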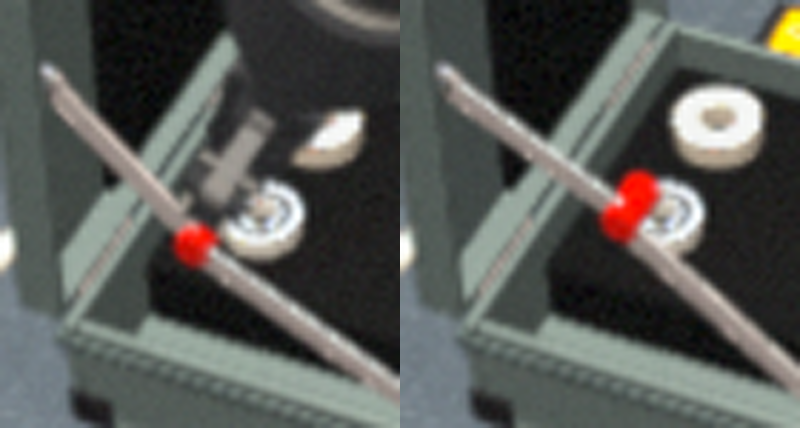

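```bash
python3 - <<'E'
from h import *
from rig import bot
q,a=ori(25,-1)
def kn(th,y=75.5): t=np.radians(th);return W((-75+126*np.cos(t),y,50+126*np.sin(t)))
p=pickle.load(open("w5.pkl","rb"))[0]
for th in(31,29):
    bot.servo_line(p+kn(th)-kn(40.5),speed=25)
    st=bot.read_state();print(th,st["ee_pos"].round(1),st["ft_force"].round(2),round(st["clock"],2))
s=bot.read_camera("scene");c=bot.read_camera("wrist");pickle.dump((st,s,c),open("w7.pkl","wb"))
f=lambda c:cv2.resize(c["image"][215:290,205:275],(400,428),interpolation=cv2.INTER_CUBIC)
cv2.imwrite("pics/w7.png",np.hstack([f(s),cv2.resize(c["image"][150:330,180:380],(400,428))]))
E
```

```text
31 [534.8 -45.7 112.3] [-9.79 -2.16 -0.21] 8.68
29 [536.1 -45.4 107.8] [-14.8   -3.95   0.3 ] 9.0
```

View pics/w7.png

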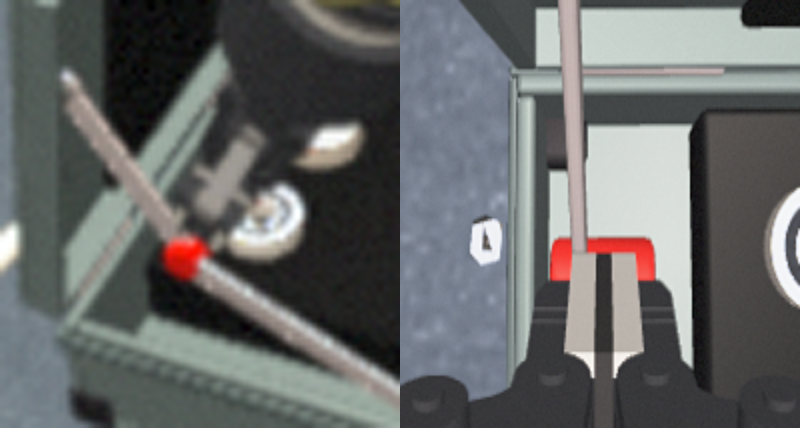

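```bash
python3 - <<'E'
from h import *
from rig import bot
q,a=ori(25,-1)
p=bot.read_state()["ee_pos"]
for d in(4,10,20,40):
    bot.servo_line(p-d*a,speed=60)
    st=bot.read_state();print(d,st["ee_pos"].round(1),st["ft_force"].round(2),round(st["clock"],2))
bot.servo_line(p-150*a,speed=180)
st=bot.read_state();c=bot.read_camera("wrist");s=bot.read_camera("scene");t=bot.read_camera("top")
print(st["clock"],st["ft_force"])
pickle.dump((st,c,s,t),open("w8.pkl","wb"))
f=lambda c:cv2.resize(c["image"][160:300,180:320],(400,400),interpolation=cv2.INTER_CUBIC)
cv2.imwrite("pics/w8.png",np.hstack([f(s),cv2.resize(c["image"],(533,400))[:,:400]]))
C=cloud(c,st)
hsv=cv2.cvtColor(c["image"],cv2.COLOR_BGR2HSV)
m=cv2.inRange(hsv,(0,170,80),(6,255,255));n,l,S,ce=cv2.connectedComponentsWithStats(m)
for i in range(1,n):
    if S[i,4]>60: print(ce[i],S[i],np.median(C[l==i],0).round(1))
E
```

```text
4 [534.8 -45.7 111.9] [0.2  0.42 0.28] 9.35
10 [532.2 -45.9 117.5] [0.32 0.51 0.13] 9.6
20 [527.8 -46.3 126.5] [ 0.37 -1.19 -0.43] 9.92
40 [519.3 -47.1 144.4] [0.17 0.53 0.4 ] 10.4
11.1583 [ 0.30364444  0.15957785 -0.82167557]
[282.06904762 189.15714286] [268 181  28  17 420] [532.3 -46.4 110. ]
[137.50935252 243.41870504] [115 226  45  35 695] [476.   89.5  60.6]
```

View pics/w8.png

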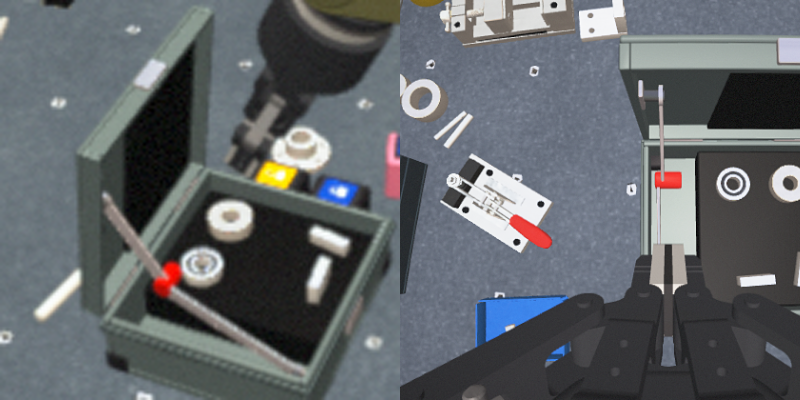

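```bash
python3 - <<'E'
from h import *
st,c,s,t=pickle.load(open("w8.pkl","rb"))
C=cloud(c,st);L=(C-st["ee_pos"])@rot(st["tool_rot"]).as_matrix()
for u in(272,282):
  for v in range(244,276,4): print(u,v,L[v,u].round(1),c["image"][v,u])
Cs=cloud(s);Ls=(Cs-st["ee_pos"])@rot(st["tool_rot"]).as_matrix()
m=(np.abs(Ls[...,0])<30)&(np.abs(Ls[...,2])<20)&(Ls[...,1]<30)&(Ls[...,1]>-120)
print("scene finger pts", m.sum());q=Ls[m];i=np.argsort(-q[:,1])[:25];print(q[i].round(0))
print(proj(s,st["ee_pos"]),proj(s,st["ee_pos"]+19*rot(st["tool_rot"]).as_matrix()[:,1]))
print(cv2.imwrite("pics/w9.png",cv2.resize(s["image"][160:260,240:330],None,fx=6,fy=6)))
E
```

```text
272 244 [ -8.5 146.8 -51.8] [225 210 207]
272 248 [ -8.6 146.7 -55.6] [224 207 205]
272 252 [ -8.6 147.2 -59.7] [223 207 205]
272 256 [ -4.2 -12.9   9.2] [168 163 168]
272 260 [ -4.1 -16.6   9.1] [164 171 178]
272 264 [ -4.  -21.5   9.7] [165 170 178]
272 268 [ -3.9 -25.2   9.8] [165 171 179]
272 272 [ -3.9 -27.5   9.2] [163 170 177]
282 244 [  0.6 222.3 -83.2] [210 214 207]
282 248 [  0.6 221.  -87.5] [210 215 206]
282 252 [  0.6 218.  -91. ] [208 215 205]
282 256 [ -0.1 -12.8   9.2] [118 120 117]
282 260 [ -0.1 -17.    9.3] [49 46 46]
282 264 [ -0.1 -20.3   9.1] [45 47 47]
282 268 [ -0.1 -24.    9.2] [47 48 48]
282 272 [ -0.1 -27.    9. ] [51 51 54]
scene finger pts 251
[[ -6.  -6.   4.]
 [ -5.  -6.   7.]
 [ -5.  -6.  -0.]
 [ -8.  -8.  -7.]
 [ -7.  -9.  -9.]
 [ -7. -10.   8.]
 [ -7. -11. -11.]
 [ -7. -11.  -8.]
 [ -6. -12.   9.]
 [ -7. -14. -10.]
 [-11. -14.  -5.]
 [ -6. -14. -11.]
 [ -7. -15.   8.]
 [-11. -15.  -4.]
 [-13. -15.   3.]
 [ -7. -16.  10.]
 [ -7. -16.  -9.]
 [ -6. -17. -10.]
 [-13. -17.   1.]
 [-12. -17.   4.]
 [-12. -18.  -1.]
 [-14. -18.  -6.]
 [-14. -18.   5.]
 [-15. -18.  -2.]
 [ -6. -18.   7.]]
[[262.0287869  219.02760676]] [[258.79105347 224.21561592]]
True
```

View pics/w9.png

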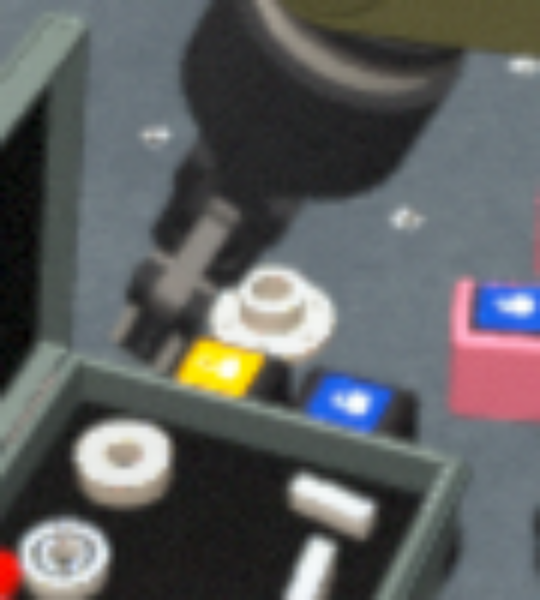

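```bash
cat >> h.py <<'E'
T=-8.
def lidP(phi,r,gap=0,y=0):
    p=np.radians(phi);return W((90-r*np.cos(p)+(20+gap)*np.sin(p),y,62+r*np.sin(p)+(20+gap)*np.cos(p)))
def tcp_corner(P,tilt,h=10.5):
    """TCP so that the robot-side tip corner is at P"""
    q,a=ori(tilt,-1);z=rot(q).as_matrix()[:,2];return P+h*z-T*a,q
E
python3 - <<'E'
from h import *
from rig import bot
st,c,s,t=pickle.load(open("w8.pkl","rb"))
C=cloud(t);m=(C[...,2]>225)&(C[...,2]<260)&(C[...,0]>500)&(C[...,1]>-230)&(C[...,1]<0)
n,l,S,ce=cv2.connectedComponentsWithStats(m.astype(np.uint8));i=1+np.argmax(S[1:,4]);q=C[l==i]
print(S[i],q.mean(0));print(cv2.boxPoints(cv2.minAreaRect(q[:,:2].astype(np.float32))))
for tl in(-15,-8):
  for ph,r,g in((84,158,110),(84,158,15),(84,158,0),(60,158,0),(30,158,0),(0,158,0),(-2,158,0)):
    P,qq=tcp_corner(lidP(ph,r,g),tl);k=bot.ik(P,qq);print(tl,ph,P.round(0),None if k is None else k.round(2))
P,qq=tcp_corner(lidP(84,158,15),-15);P[2]=370;print(P,bot.ik(P,qq))
print(bot.ik(np.array([480,-60,370.]),ori(0,-1)[0]))
E
```

```text
[187 163  98  17 954] [ 586.72401705 -116.17407703  242.92290768]
[[ 567.4273    -18.116383]
 [ 586.55096  -217.07892 ]
 [ 606.91327  -215.12177 ]
 [ 587.7896    -16.159225]]
-15 84 [ 714. -105.  222.] [-0.17  0.91  0.6  -0.07  1.88  1.29]
-15 84 [ 620. -114.  212.] [-0.21  0.65  1.07 -0.08  1.68  1.27]
-15 84 [ 605. -115.  211.] [-0.22  0.61  1.12 -0.08  1.66  1.27]
-15 60 [ 540. -121.  198.] [-0.25  0.47  1.36 -0.09  1.55  1.24]
-15 30 [ 475. -127.  148.] [-0.29  0.39  1.6  -0.1   1.39  1.22]
-15 0 [ 444. -130.   72.] [-0.31  0.44  1.74 -0.11  1.2   1.22]
-15 -2 [ 444. -130.   66.] [-0.31  0.45  1.75 -0.11  1.19  1.22]
-8 84 [ 715. -105.  223.] [-0.18  0.81  0.75 -0.04  1.71  1.29]
-8 84 [ 621. -114.  213.] [-0.22  0.57  1.16 -0.04  1.54  1.26]
-8 84 [ 606. -115.  212.] [-0.23  0.54  1.22 -0.04  1.52  1.26]
-8 60 [ 541. -121.  199.] [-0.26  0.41  1.44 -0.05  1.43  1.23]
-8 30 [ 477. -127.  149.] [-0.31  0.33  1.68 -0.06  1.27  1.19]
-8 0 [ 446. -130.   73.] [-0.33  0.37  1.82 -0.06  1.08  1.18]
-8 -2 [ 445. -130.   67.] [-0.33  0.38  1.82 -0.07  1.07  1.18]
[ 619.88552831 -113.95359074  370.        ] [-0.20921081  0.6175311   0.75726041 -0.08484019  2.01600195  1.24386834]
[-2.00088558e-01  7.90365294e-02  1.44820310e+00 -4.44089210e-16
  1.61435302e+00  1.27995065e+00]
```

```bash
python3 - <<'E'
from h import *
from rig import bot
P,q=tcp_corner(lidP(84,158,20),-15);Pu=P.copy();Pu[2]=370
bot.move_to([480,-60,370.],ori(0,-1)[0])
bot.move_to(Pu,q)
bot.servo_line(P,speed=200)
st=bot.read_state();c=bot.read_camera("wrist");s=bot.read_camera("scene")
print(st["clock"],st["ft_force"].round(2),st["ee_pos"])
pickle.dump((st,c,s),open("w10.pkl","wb"))
cv2.imwrite("pics/w10.png",np.hstack([cv2.resize(s["image"][120:280,150:310],(400,400)),cv2.resize(c["image"],(533,400))[:,66:466]]))
E
```

```text
13.825 [-0.18 -0.64 -0.28] [ 625.15250052 -113.53379529  214.80019692]
```

View pics/w10.png

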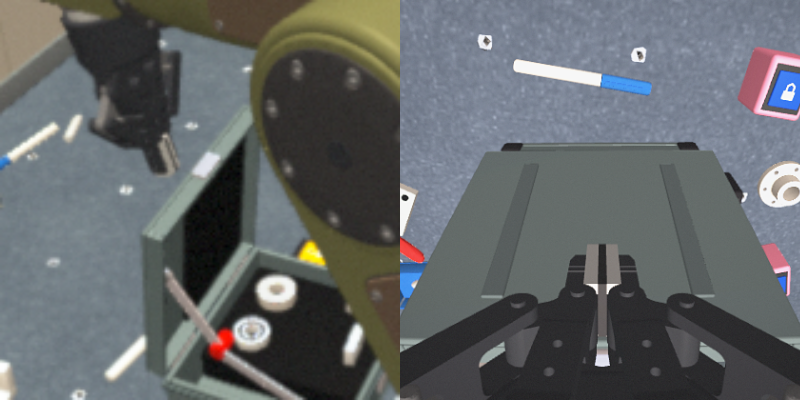

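```bash
python3 - <<'E'
from h import *
from rig import bot
P,q=tcp_corner(lidP(84,158,-8),-15)
r=bot.servo_line(P,speed=25,until_force=2)
st=bot.read_state();n=CX*np.sin(np.radians(84))+CZ*np.cos(np.radians(84))
g=(st["ee_pos"]-tcp_corner(lidP(84,158,0),-15)[0])@n
print(r,"gap",g.round(2),st["ft_force"].round(2),st["clock"])
for ph in range(80,44,-6):
    bot.servo_line(tcp_corner(lidP(ph,158,0),-15)[0],speed=50)
    st=bot.read_state();print(ph,st["ft_force"].round(1),st["ee_pos"].round(1),round(st["clock"],2))
c=bot.read_camera("wrist");s=bot.read_camera("scene")
cv2.imwrite("pics/w11.png",np.hstack([cv2.resize(s["image"][120:280,150:310],(400,400)),cv2.resize(c["image"],(533,400))[:,66:466]]))
E
```

```text
True gap -0.19 [ 0.16 -0.03 -0.33] 14.7083
80 [-0.5  0.4 -0.4] [ 593.7 -116.3  210.5] 15.08
74 [ 0.8 -0.3  1. ] [ 577.3 -117.8  209. ] 15.57
68 [ 0.8 -0.1 -0.1] [ 561.  -119.3  205.5] 16.05
62 [-0.1 -0.  -0. ] [ 545.2 -120.7  200.4] 16.53
56 [ 0.  -0.1  0.4] [ 530.  -122.1  193.7] 17.02
50 [0.2 0.5 0.7] [ 515.5 -123.4  185.3] 17.5
```

View pics/w11.png

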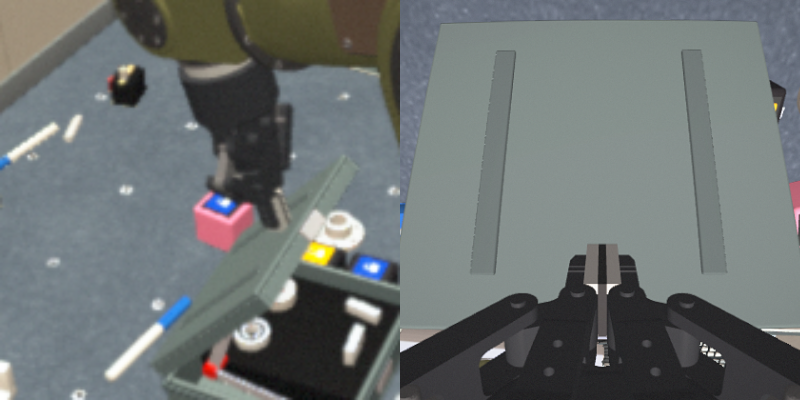

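```bash
python3 - <<'E'
from h import *
from rig import bot
for ph in list(range(44,7,-6))+[5]:
    bot.servo_line(tcp_corner(lidP(ph,158,0),-15)[0],speed=50 if ph>20 else 35)
    st=bot.read_state();print(ph,st["ft_force"].round(1),st["ee_pos"].round(1),round(st["clock"],2))
for ph in(3,1,-1,-3):
    r=bot.servo_line(tcp_corner(lidP(ph,158,0),-15)[0],speed=15,until_force=8)
    st=bot.read_state();print(ph,r,st["ft_force"].round(1),st["ee_pos"].round(1),round(st["clock"],2))
    if r: break
bot.dwell(.3);st=bot.read_state();print(st["ft_force"].round(1),st["ee_pos"])
s=bot.read_camera("scene");t=bot.read_camera("top");pickle.dump((st,s,t),open("w12.pkl","wb"))
cv2.imwrite("pics/w12.png",np.hstack([cv2.resize(s["image"][170:330,190:350],(400,400)),cv2.resize(t["image"][140:300,170:330],(400,400))]))
E
```

```text
44 [-0.8 -0.5  0.5] [ 502.1 -124.7  175.6] 18.08
38 [-0.9 -0.2 -0.1] [ 489.7 -125.8  164.4] 18.57
32 [0.3 0.3 0.2] [ 478.6 -126.8  152.1] 19.05
26 [1.  0.3 1. ] [ 468.8 -127.7  138.6] 19.53
20 [-0.3 -0.6 -0.5] [ 460.6 -128.4  124.3] 20.16
14 [-1.1  0.5  0.8] [ 453.7 -129.   109.1] 20.78
8 [-0.6 -0.4  1. ] [ 448.6 -129.5   93.3] 21.41
5 [ 0.3  0.1 -0.1] [ 446.5 -129.7   85. ] 21.8
3 False [0.6 0.9 0.9] [ 445.5 -129.8   79.7] 22.32
1 True [-0.1  0.7  7.2] [ 445.2 -129.9   76.1] 22.65
[-0.8  0.2  6.7] [ 445.17736273 -129.94226027   76.10908341]
```

View pics/w12.png

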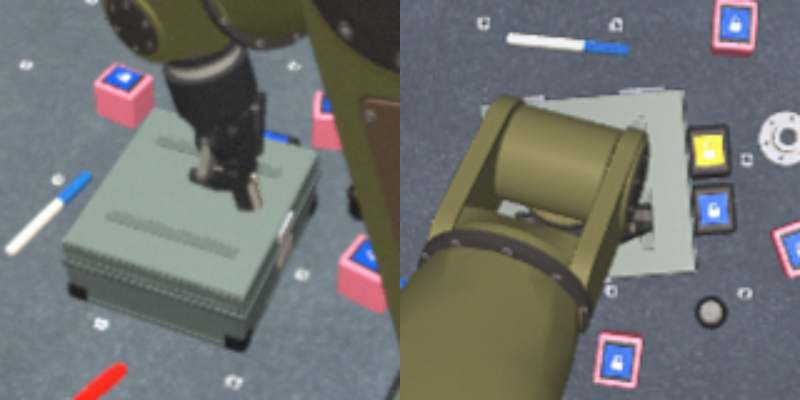

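```bash
python3 - <<'E'
from h import *
from rig import bot
p=bot.read_state()["ee_pos"]
r=bot.servo_line(p-[0,0,5],speed=10,until_force=9);bot.dwell(.2)
st=bot.read_state();print(r,st["ee_pos"]-p,st["ft_force"].round(1),st["clock"])
bot.servo_line(p+[0,0,90],speed=120)
bot.move_to(p+[0,-40,190],ori(0,-1)[0])
t=bot.read_camera("top");s=bot.read_camera("scene");st=bot.read_state();pickle.dump((st,s,t),open("w13.pkl","wb"))
for c in(t,s):
  C=cloud(c)
  print("lid z by chest x", [(x,[float(np.round(C[int(round(v)),int(round(u))][2],1)) for u,v in proj(c,[W((x,y,82)) for y in(-85,-70,70,85)])]) for x in(-80,-60,-30,30,70)])
print(st["clock"])
q,a=ori(0,-1);x=CX
for sg in(1,-1):
  M=np.c_[sg*CX,-CZ,np.cross(sg*CX,-CZ)];qq=R.from_matrix(M).as_quat(scalar_first=True);k=bot.ik([487,-249,60],qq);print(sg,k)
cv2.imwrite("pics/w13.png",np.hstack([cv2.resize(s["image"][170:330,190:350],(400,400)),cv2.resize(t["image"][140:300,170:330],(400,400))]))
E
```

```text
True [ 0.03528674  0.02780954 -0.02290465] [-1.7  1.3  8.9] 23.4833
lid z by chest x [(-80, [549.7, 552.7, 548.5, 543.1]), (-60, [543.8, 547.2, 552.9, 562.1]), (-30, [79.1, 82.1, 561.0, 560.1]), (30, [83.3, 82.6, 83.3, 82.3]), (70, [80.1, 82.5, 82.9, 81.9])]
lid z by chest x [(-80, [79.0, 83.2, 80.4, 85.5]), (-60, [81.2, 80.8, 83.2, 79.0]), (-30, [82.2, 81.8, 82.5, 80.1]), (30, [82.8, 81.2, 79.9, 80.3]), (70, [81.5, 80.8, 80.4, 79.9])]
25.0083
1 [-5.39606461e-01  4.84161071e-01  1.67946832e+00 -4.44089210e-16
  9.77963259e-01 -6.30363583e-01]
-1 [-5.39606461e-01  4.84161071e-01  1.67946832e+00 -4.44089210e-16
  9.77963259e-01  2.51122907e+00]
```

View pics/w13.png

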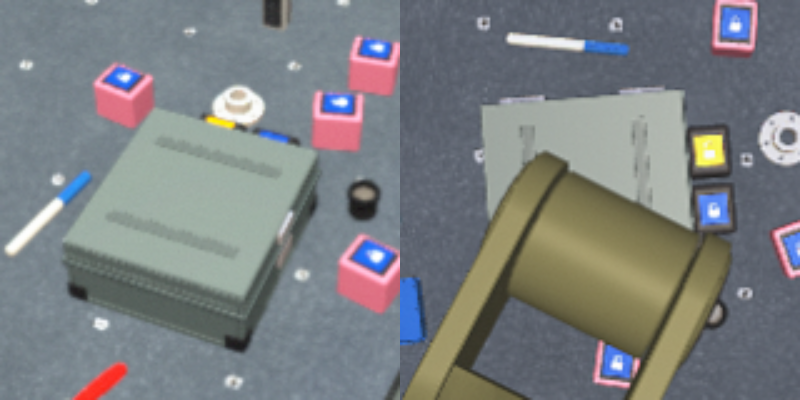

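```bash
python3 - <<'E'
from h import *
from rig import bot
st,c=pickle.load(open("w1.pkl","rb"))
def blue(c,st,z=51.5):
    hsv=cv2.cvtColor(c["image"],cv2.COLOR_BGR2HSV);m=cv2.inRange(hsv,(105,150,60),(128,255,255))
    n,l,S,ce=cv2.connectedComponentsWithStats(m)
    for i in range(1,n):
        if S[i,4]>100: print(ce[i].round(1),S[i],plane(c,[S[i,:2]+S[i,2:4]/2-.5],z,st).round(1))
blue(c,st)
M=np.c_[CX,-CZ,np.cross(CX,-CZ)];q=R.from_matrix(M).as_quat(scalar_first=True)
bot.move_to([487,-249,180],q)
st=bot.read_state();c=bot.read_camera("wrist");pickle.dump((st,c),open("w14.pkl","wb"));cv2.imwrite("pics/w14.png",c["image"]);print(st["clock"],st["ee_pos"])
blue(c,st);print(proj(c,[487,-249,51.5],st))
E
```

```text
[478.5 262.3] [464 248  30  30 689] [[ 484.2 -248.    51.5]]
[554.8 307.2] [547 293  13  33 279] [[ 444.5 -326.4   51.5]]
[112.  328.2] [  75  308   99   60 3058] [[382.2  89.7  51.5]]
[164.8 370.4] [154 362  20  15 131] [[357.3  48.   51.5]]
26.4833 [ 487.04765636 -248.74762637  179.8211185 ]
[83.  53.1] [  62   30   43   47 1347] [[ 330.4 -154.2   51.5]]
[491.3  69.5] [477  41  30  59 889] [[ 631.4 -138.6   51.5]]
[281.2 194.7] [ 262  178   38   34 1013] [[ 484.2 -248.1   51.5]]
[502.3 236.6] [482 220  42  35 906] [[ 674.4 -267.8   51.5]]
[227.7 289.1] [208 273  38  35 772] [[ 445.1 -337.8   51.5]]
[[283.93699501 195.91540133]]
```

View pics/w14.png

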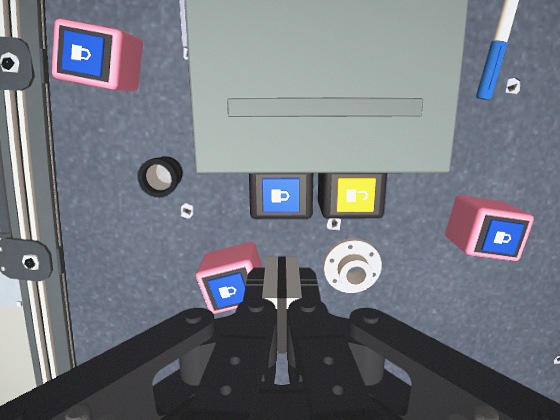

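```bash
python3 - <<'E'
from h import *
from rig import bot
p=np.array([485.7,-249.,62])
bot.servo_line(p,speed=110);bot.dwell(.15)
st=bot.read_state();f0=st["ft_force"];print(st["ee_pos"],f0.round(2))
r=bot.servo_line([p[0],p[1],36],speed=8,until_force=8.5)
for _ in range(6):
    st=bot.read_state();print(r,st["ee_pos"].round(2),st["ft_force"].round(2),round(st["clock"],2));bot.dwell(.1)
E
```

```text
[ 485.94953314 -249.1036405    62.54180934] [0.14 0.   0.37]
True [ 485.77 -249.02   42.14] [-1.66  1.04  6.93] 30.15
True [ 485.76 -249.03   42.14] [-1.99  0.55  7.65] 30.25
True [ 485.75 -249.03   42.13] [-2.61  0.21  7.04] 30.35
True [ 485.76 -249.03   42.14] [-2.52  0.73  7.53] 30.45
True [ 485.75 -249.02   42.1 ] [-2.56  1.47  7.66] 30.55
True [ 485.77 -249.01   42.12] [-2.37  0.6   7.88] 30.65
```

```bash
python3 - <<'E'
from h import *
from rig import bot
p=bot.read_state()["ee_pos"]
r=bot.servo_line([485.75,-249.,p[2]-1.5],speed=4,until_force=4)
for _ in range(5):
    st=bot.read_state();print(r,st["ee_pos"].round(2),st["ft_force"].round(2),round(st["clock"],2));bot.dwell(.1)
bot.servo_line([485.7,-249,200],speed=100)
bot.move_to([400,-300,300],st["tool_rot"])
s=bot.read_camera("scene");t=bot.read_camera("top");st=bot.read_state();print(st["clock"],st["ft_force"].round(2))
cv2.imwrite("pics/w15.png",np.hstack([cv2.resize(s["image"][130:350,120:340],(400,400)),cv2.resize(t["image"][130:300,170:340],(400,400))]))
C=cloud(s);print([C[int(round(v)),int(round(u))].round(1)[2] for u,v in proj(s,[W((x,0,82)) for x in(-80,-40,0,60)])])
E
```

```text
True [ 485.77 -249.03   42.13] [-1.91  0.32  7.53] 30.96
True [ 485.76 -249.02   42.13] [-1.85  1.06  7.21] 31.06
True [ 485.75 -249.01   42.11] [-1.15  1.61  6.82] 31.16
True [ 485.76 -249.03   42.13] [-2.87  0.44  7.55] 31.26
True [ 485.75 -249.01   42.1 ] [-1.74  0.45  8.1 ] 31.36
33.9083 [ 0.43 -0.78  0.17]
[np.float64(80.8), np.float64(79.0), np.float64(83.0), np.float64(80.0)]
```

View pics/w15.png

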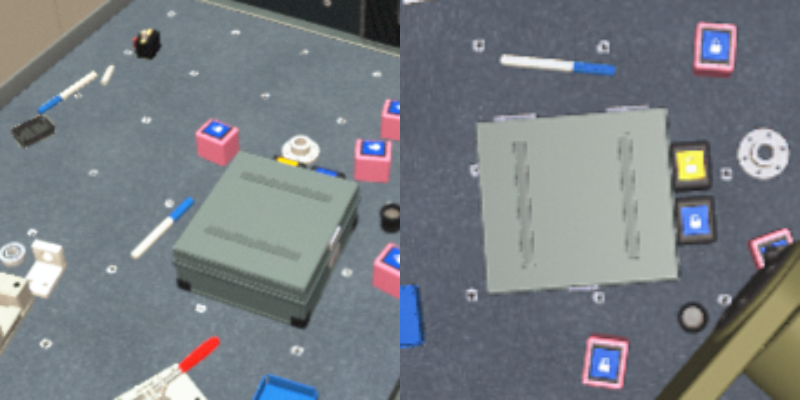

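```bash
python3 -c "
from rig import bot
print(bot.finish_job())"
```

```text
the job is handed in; nothing more can be done
None
```

The chest is shut and its blue lock key has been pressed; I handed the job in at about 34 s on the clock. No verdict is reported.

- **Stay:** I pressed the red knee knob until it was about 28 mm lower by wrist-camera depth, so it counts as broken. The lid's top moved about 14 mm towards the robot, as expected. Forces stayed small, except for a sideways force that grew to about 15 N at the end of the press. I did not find its cause, and it vanished when I backed off.
- **Lid:** I pushed it down from behind along its arc, slowing near the end. At the bottom it held 7–9 N without moving further. Its top then measured 79–85 mm across the face in both cameras, against 82 mm for fully shut.
- **Lock key:** I picked the blue key on the black unit, not the pink look-alikes, and pressed it once. The vertical force was about 7–8 N, held for over 1 s. That is well above the 5 N needed to count, but at the lower edge of the 8–15 N "good" range. I tried to raise it within the same press, but the move stopped at once and the force did not increase. I did not press again.
- **Surroundings:** In the last pictures the yellow key, marker, loupe and flange looked undisturbed.

**Disagreement:** With the gripper closed, both cameras and the key contact put the fingertips about 8 mm behind the tool centre point. The stated figure is 19 mm ahead of it. My first approach to the knob, planned on 19 mm, registered no contact, so I worked from the measured value and felt for contact by force.

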